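# Start the rest timer for the blue sample cup

## Task

The sample in the blue cup on the white timer bar is to be timed: with the fingertips gently press down the grey key right in front of the rest where the blue cup stands, let it come up, then gently press down the green start key in the same way and withdraw. Do not press the other two grey keys, do not pick up or move the cups, and leave everything else on the table as it is.

Things in the scene. Friction and masses are not known exactly. Their poses are not given: they have to be found in the camera images.
- timer_bar: White timer bar fixed to the table, 160 (x) x 330 (y) x 30 mm high; origin at the centre of its underside; x points away from the robot at yaw 0 (yaw varies +-0.25 rad), y left, z up. On its top, at the back (x = +44 mm), three black cup rests at y = +112, +34, -44 mm; at the front (x = -42 mm) a key before each rest and the green key at y = -122. More than 20 N on it or its keys is too hard.
- blue_cup: Low fluted blue cup (the sample), 40 mm across, 35 mm high, 45 g, open on top, origin at the centre of its foot; loose on one of the three rests of the bar, a different one from run to run. Other blue cups stand in the yellow tray at the back; they do not count.
- white_cup_1: Off-white six-sided cup with a dark rim line, 41 x 44 x 34 mm, 30 g, origin at the centre of its foot; loose on another rest.
- white_cup_2: The second such off-white cup, on the remaining rest.
- dial_timer: The nearer white round wind-up kitchen timer, 64 mm across, 38 mm high, loose on the table to the right of the bar; origin at the centre of its underside.
- lidded_tub: Round milky tub with white lid, 139 mm across, 82 mm high, loose on the table at the right; origin at the centre of its underside.
- serving_tongs: The steel tongs nearest the bar, 232 mm long, 38 mm wide, 16 mm high, lying on the table left of the bar; origin at the middle of the underside, y along them.
- dough_scraper: Nylon dough scraper with green grip, 135 x 110 x 16 mm, lying at the front right of the table; origin at the centre of its underside.
- seaweed_pack: Black packet, 106 x 161 x 47 mm, lying at the left of the table; origin at the centre of its underside.
- marker: Black marker pen with red cap, 134 mm long, 15 mm thick, lying at the far right of the table; origin at the middle of its underside.
- rest_left (a point): Centre of the bar's left cup rest, on the bar's top (z = 30 mm), where one of the cups stands.
- rest_middle (a point): Centre of the bar's middle cup rest, on the bar's top (z = 30 mm), where one of the cups stands.
- rest_right (a point): Centre of the bar's right cup rest, on the bar's top (z = 30 mm), where one of the cups stands.
- key_left_top (a point): Grey key of the left rest (the key right in front of it): centre of its round flat cap, 26 mm across, at 53 mm above the table when up; it moves down with the key. The cap stands 11 mm proud of a fixed black collar 42 mm across; keys are 78 mm apart.
- key_left (a joint): Travel of the left grey key in m: 0 up, 0.007 fully down, straight down; a spring brings it back up, it takes 1.5 N to start and 5 N to be fully down. It counts as pressed from 0.0035.
- key_middle_top (a point): Grey key of the middle rest (the key right in front of it): centre of its round flat cap, 26 mm across, at 53 mm above the table when up; it moves down with the key. The cap stands 11 mm proud of a fixed black collar 42 mm across; keys are 78 mm apart.
- key_middle (a joint): Travel of the middle grey key in m: 0 up, 0.007 fully down, straight down; a spring brings it back up, it takes 1.5 N to start and 5 N to be fully down. It counts as pressed from 0.0035.
- key_right_top (a point): Grey key of the right rest (the key right in front of it): centre of its round flat cap, 26 mm across, at 53 mm above the table when up; it moves down with the key. The cap stands 11 mm proud of a fixed black collar 42 mm across; keys are 78 mm apart.
- key_right (a joint): Travel of the right grey key in m: 0 up, 0.007 fully down, straight down; a spring brings it back up, it takes 1.5 N to start and 5 N to be fully down. It counts as pressed from 0.0035.
- key_start_top (a point): Green start key: centre of its round flat cap, 26 mm across, at 53 mm above the table when up; it moves down with the key. The cap stands 11 mm proud of a fixed black collar 42 mm across; keys are 78 mm apart.
- key_start (a joint): Travel of the green start key in m: 0 up, 0.007 fully down, straight down; a spring brings it back up, it takes 1.5 N to start and 5 N to be fully down. It counts as pressed from 0.0035.

How it is judged:
On the way, in this order (a step that is already met when the one before it is completed fails the run):
1. The grey key in front of the blue cup is pressed (3.5 mm or more) by the fingers, the start key being up (contact force between the fingers and timer_bar above 0.3 N and value of joint key_start below 0.0015 m and ((horizontal distance between blue_cup and rest_left below 0.03 m and value of joint key_left above 0.0035 m) or (horizontal distance between blue_cup and rest_middle below 0.03 m and value of joint key_middle above 0.0035 m) or (horizontal distance between blue_cup and rest_right below 0.03 m and value of joint key_right above 0.0035 m))), for 0.1 s.
2. After that, with all grey keys up again, the green start key is pressed (3.5 mm or more) by the fingers (contact force between the fingers and timer_bar above 0.3 N and value of joint key_start above 0.0035 m and value of joint each of key_left, key_middle, key_right below 0.0015 m), for 0.1 s.
At the end, for the whole second after the job is handed in: All four keys are up again (within 1.5 mm), the three cups stand still and upright on their rests within 10 mm of where they were, and the other things lie within 15 mm of where they were (value of joint each of key_left, key_middle, key_right, key_start below 0.0015 m and (horizontal distance between blue_cup and rest_left below 0.03 m or horizontal distance between blue_cup and rest_middle below 0.03 m or horizontal distance between blue_cup and rest_right below 0.03 m) and (horizontal distance between white_cup_1 and rest_left below 0.03 m or horizontal distance between white_cup_1 and rest_middle below 0.03 m or horizontal distance between white_cup_1 and rest_right below 0.03 m) and (horizontal distance between white_cup_2 and rest_left below 0.03 m or horizontal distance between white_cup_2 and rest_middle below 0.03 m or horizontal distance between white_cup_2 and rest_right below 0.03 m) and angle between each of blue_cup, white_cup_1, white_cup_2's own z axis and vertical below 0.15 rad and linear speed of each of blue_cup, white_cup_1, white_cup_2 below 0.02 m/s and distance of each of blue_cup, white_cup_1, white_cup_2 from where it was at the start of the episode below 0.01 m and distance of each of dial_timer, lidded_tub, serving_tongs, dough_scraper, seaweed_pack, marker from where it was at the start of the episode below 0.015 m); the robot touches nothing.
It fails at once if A grey key other than the one in front of the blue cup was pressed by more than 2 mm ((not (horizontal distance between blue_cup and rest_left below 0.03 m) and value of joint key_left above 0.002 m) or (not (horizontal distance between blue_cup and rest_middle below 0.03 m) and value of joint key_middle above 0.002 m) or (not (horizontal distance between blue_cup and rest_right below 0.03 m) and value of joint key_right above 0.002 m)).
It fails at once if The bar or a key was pushed with more than 20 N (contact force between any of the fingers, the arm and timer_bar above 20 N).
It fails at once if A cup was lifted, tipped or moved by more than 10 mm (distance of any of blue_cup, white_cup_1, white_cup_2 from where it was at the start of the episode above 0.01 m or angle between any of blue_cup, white_cup_1, white_cup_2's own z axis and vertical above 0.3 rad).
It fails at once if Another thing on the table was lifted or moved by more than 15 mm (distance of any of dial_timer, lidded_tub, serving_tongs, dough_scraper, seaweed_pack, marker from where it was at the start of the episode above 0.015 m).
It also fails if it takes over 38 s, if anything falls off the work surface, if the arm or the gripper's body presses on something with over 40 N, if the wrist force passes 120 N, or if a joint passes its speed limit or range.

## Robot

A 6-joint arm with a two-finger parallel gripper is mounted at the origin on a cart in front of the work surface, level with it; the furniture and walls round the work are solid. World frame = base frame: x ahead of the robot, y to its left, z up, the work surface at z = 0. Lengths are in m, angles in rad, forces in N, time in s.
With the tool pointing down it reaches from about 0.225 to 0.875 m from the base axis. Payload 3.4 kg.
Tool frame: the origin (TCP) lies on the centre line of the jaws, within the pads' length; the fingertips stand 11 mm ahead of it and the grasp point (between the pads) lies 8 mm behind it; z points along the fingers, y is the line along which they close (so a half turn about z gives the same grasp; the last joint's range is limited). The gripper opens to 85 mm and grips with 20 to 120 N. Pads are 22 mm wide; open, the fingers measure 114 mm over their backs; the gripper's body (76 mm by 85 mm) begins 54 mm behind the grasp point. The pads swing forward as they close: fully open they stand 13 mm farther back than shut.
Start: joints at [-1.237, 0.276, 1.505, -0, 1.361, -0.121], TCP at [0.253, -0.517, 0.242] pointing down, gripper open.
Joint ranges: [-2.89, 2.89], [-0.75, 2.08], [0.22, 2.7], [-1.18, 4.32], [0.11, 2.71], [-2.7, 2.7]. Speed limits (rad/s): [2.57, 2.57, 3.14, 3.14, 3.14, 3.14].

## Interface

Orientations are given as a 3x3 rotation matrix whose columns are the frame's x, y, z axes.
In Python, from bench import env, eyes, order gives the robot as it stands.
- The arm moves only by the shell command python3 -m crank 'ROWS' [FORCE]. ROWS is JSON, a list of rows, each an object with "translation": the shift along the tool's x, y, z in units of 30 mm (1.0 is 30 mm), a list of three; "spin": the turn about the tool's z in units of 8 degrees (1.0 is 8 degrees); "fingers": the opening, from 0 (shut) to 1 (fully open). In form: [{"translation": [x, y, z], "spin": spin, "fingers": fingers}, ...]. A call has 1 to 12 rows; each row shifts and turns the commanded pose from where the row before left it, along the tool's axes as they then stand; what a row does not reach is not made up. A row lasts 1/10 s, in which the tool goes at most 50 mm and 8.59 degrees, less where a joint would pass 70% of its speed; a pose out of reach is approached as far as the arm can. A call is refused whole if a number of a shift passes 1 or a number of a turn 1, either way. A call with a gripper value outside its range is refused whole. The fingers move at their own pace and stop on an object; FORCE is the grip in N (left out, the last holds). Time passes only in rows, so rows that do not move let the fingers close. It gives the time, the measured TCP pose, the force, the opening and the grip force at its end, in the units of the state.
- env.state(): the state, without advancing time (a new reading comes with each control period).
- eyes.get_image(name): name is "side" or "top"; returns a dict with "img" (480x640x3 uint8, red, green, blue), "mtx" (3x3 intrinsics, pixels), "D" ([k1, k2, p1, p2, k3] as OpenCV has them; the pictures are not rectified), "rvec" (rotation vector, rad) and "tvec" (3), from world to camera coordinates, as OpenCV has them. Camera axes: x right, y down, z forward; pixel columns grow to the right and rows downward; lengths in m; the calibration is good to about 2 mm. A picture is of the moment at which its call begins. There is no depth.
- order.close_job(): hands the job in; it is judged then, once.
The state is a dict: "t": time; "joint_positions": joint angles; "dq": joint speeds; "joint_efforts": joint torques, N m; "tcp_pos": TCP position; "orientation": TCP orientation; "ft_force": force on the tool from outside, world axes, zero at the start; "ft_torque": the same for the moment, N m; "gripper_width": finger opening in m; "finger_force": force on a finger pad.
Only numpy, scipy, OpenCV 4.12 (cv2) and the standard library are available. Lean on these libraries where they do the work, as an engineer would, in place of code of your own. Each camera call takes 0.05 s, during which the arm holds its last target. There are 200 camera calls.

## Working session

There is one attempt and no reset: what is moved stays moved. The work goes in short steps, Python scripts to look and compute and a shell command to move; the robot and the scene stay as the last step left them, time stands still between calls to the robot, and variables do not carry over. Pictures are saved under pics/ and viewed, at most 10 in all, crops included, and the job is handed in when it is done.

```bash
mkdir -p pics; python3 - <<'E'
from bench import env,eyes,order
import cv2,numpy as np
for n in("top","side"):
    d=eyes.get_image(n);cv2.imwrite(f"pics/{n}0.png",d["img"][:,:,::-1]);np.savez(f"{n}0.npz",**d)
    R=cv2.Rodrigues(np.array(d["rvec"]))[0];print(n,-R.T@np.ravel(d["tvec"]))
s=env.state();print(s["t"],s["tcp_pos"],np.round(s["orientation"],3),s["gripper_width"],s["ft_force"])
E
```

```text
top [-0.75694851  0.17994445  1.66198353]
side [0.009146   1.44209104 0.70494775]
0.1 [ 0.25243461 -0.51612048  0.2415139 ] [[ 0.898  0.439 -0.001]
 [ 0.439 -0.898  0.002]
 [ 0.    -0.002 -1.   ]] 0.08544592011199093 [ 0.21567112 -0.01055965  0.0504777 ]
```

View pics/top0.png

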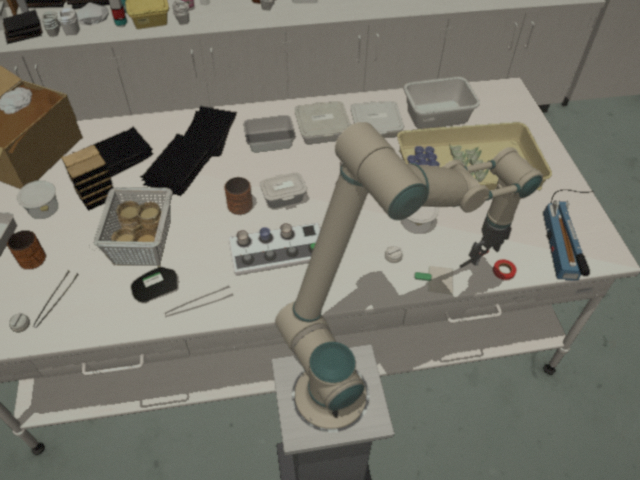

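View pics/side0.png

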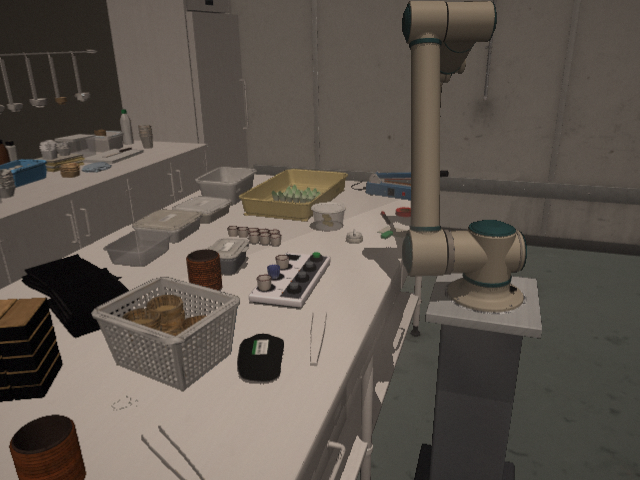

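The blue cup, at about (265,235) in the top view and (273,271) in the side view, stands on the middle rest between two off-white cups. The bar's keys face the robot, with the green key at the right, near (313,245) in the top view and (317,256) in the side view. I'll zoom in to measure.

```bash
python3 - <<'E'
import cv2,numpy as np
a=np.load("top0.npz")["img"][215:280,220:330,::-1];b=np.load("side0.npz")["img"][240:310,240:340,::-1]
a=cv2.resize(a,None,fx=7,fy=7,interpolation=2)
b=cv2.resize(b,None,fx=7,fy=7,interpolation=2)
cv2.imwrite("pics/a.png",a);cv2.imwrite("pics/b.png",b)
E
```

```text
(no output)
```

View pics/a.png

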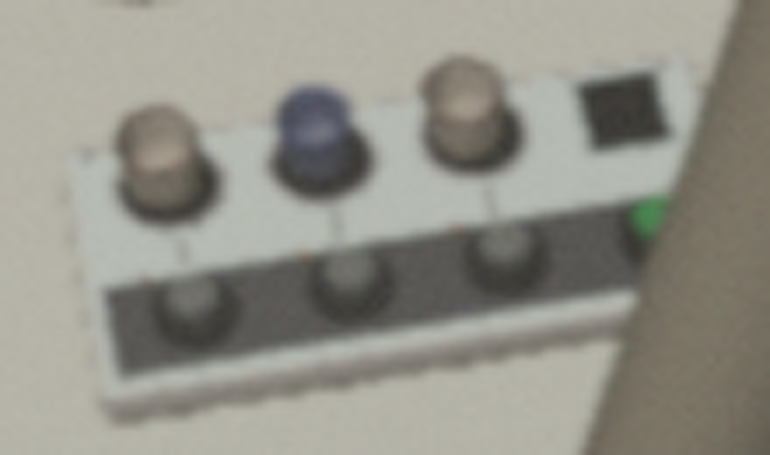

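View pics/b.png

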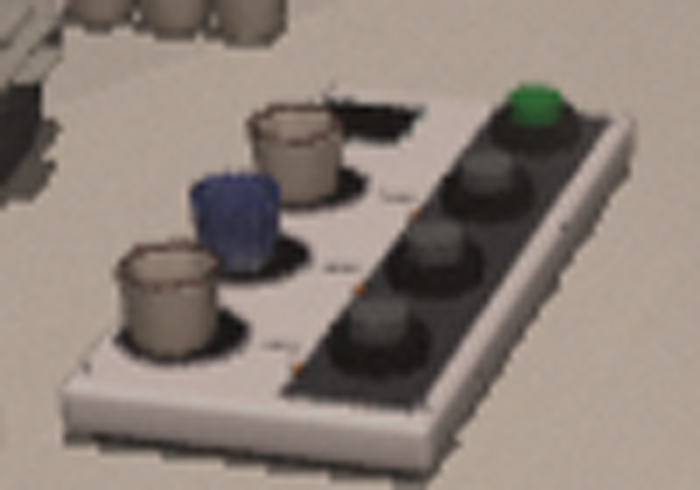

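The crops show the cap tops clearly. In the top crop they are at left (190,296), middle (347,268), right (502,240) and green about (652,213), partly hidden. In the side crop they are at (380,307), (437,230), (490,160) and (537,95).

```bash
cat >h.py <<'E'
import cv2,numpy as np
def ray(n,px):
    d=np.load(n+"0.npz");u=cv2.undistortPoints(np.array(px,float).reshape(-1,1,2),d["mtx"],d["D"])[:,0]
    R=cv2.Rodrigues(d["rvec"])[0];c=-R.T@d["tvec"].ravel()
    return c,np.c_[u,np.ones(len(u))]@R
def plane(n,px,z):
    c,v=ray(n,px);return c+v*((z-c[2])/v[:,2])[:,None]
E
python3 - <<'E'
from h import *
T=(np.array([(190,296),(347,268),(502,240),(652,213)])+.5)/7-.5+[220,215]
S=(np.array([(380,307),(437,230),(490,160),(537,95)])+.5)/7-.5+[240,240]
a=plane("top",T,.053);b=plane("side",S,.053);print(a.round(4),b.round(4))
c1,v1=ray("top",T);c2,v2=ray("side",S)
P=[]
for p,q in zip(v1,v2):
    s,t=np.linalg.lstsq(np.c_[p,-q],c2-c1,rcond=None)[0];P.append((c1+s*p+c2+t*q)/2);print(P[-1].round(4),np.linalg.norm(c1+s*p-c2-t*q).round(4))
for m in(a,b,np.array(P)): print(np.linalg.norm(np.diff(m[:,:2],axis=0),axis=1).round(4))
m=(a+b)/2
# fit known layout
y=np.array([112,34,-44,-122])/1e3;L=np.c_[np.full(4,-.042),y]
A=m[:,:2];H=(L-L.mean(0)).T@(A-A.mean(0));yaw=np.arctan2(H[0,1]-H[1,0],H[0,0]+H[1,1])
R=np.array([[np.cos(yaw),-np.sin(yaw)],[np.sin(yaw),np.cos(yaw)]]);t=A.mean(0)-R@L.mean(0)
K=L@R.T+t;print("yaw",yaw,"bar",t,"keys",K.round(4),"res",(A-K).round(4))
# check bar corners z=.03
cs=np.array([[.08,.165],[-.08,.165],[-.08,-.165]])@R.T+t;print(cs.round(4))
f=lambda px,o:(np.array(px)+.5)/7-.5+o
print(plane("top",f([(75,158)],[220,215]),.03).round(4),plane("side",f([(68,392),(432,405),(630,115)],[240,240]),.03).round(4))
# move
from bench import env
s=env.state();Rt=np.array(s["orientation"]);p=np.array(s["tcp_pos"])
for k in(1,3):print("tool-frame shift to 40mm-above key, units",Rt.T@(np.r_[K[k],.053+.011+.04]-p)/.03)
print("tool x yaw",np.degrees(np.arctan2(Rt[1,0],Rt[0,0])))
E
```

```text
[[ 0.52    0.1954  0.053 ]
 [ 0.5251  0.1178  0.053 ]
 [ 0.5305  0.0403  0.053 ]
 [ 0.5357 -0.0355  0.053 ]] [[ 0.5202  0.1961  0.053 ]
 [ 0.5242  0.1188  0.053 ]
 [ 0.5277  0.0419  0.053 ]
 [ 0.5322 -0.0355  0.053 ]]
[0.5204 0.1954 0.0526] 0.0002
[0.5249 0.1178 0.0527] 0.0007
[0.5291 0.0404 0.053 ] 0.0022
[ 0.5331 -0.0352  0.054 ] 0.0027
[0.0777 0.0776 0.076 ]
[0.0773 0.077  0.0776]
[0.0777 0.0775 0.0757]
yaw 0.05965423281366333 bar [0.56855518 0.08740591] keys [[ 0.52    0.1967]
 [ 0.5246  0.1188]
 [ 0.5293  0.041 ]
 [ 0.5339 -0.0369]] res [[ 0.0001 -0.001 ]
 [ 0.     -0.0005]
 [-0.0002  0.0001]
 [ 0.      0.0014]]
[[ 0.6386  0.2569]
 [ 0.4789  0.2473]
 [ 0.4985 -0.0821]]
[[0.6363 0.245  0.03  ]] [[ 0.6307  0.2618  0.03  ]
 [ 0.4856  0.2297  0.03  ]
 [ 0.5001 -0.0768  0.03  ]]
tool-frame shift to 40mm-above key, units [ 17.44600299 -15.02180677   4.61234132]
tool-frame shift to 40mm-above key, units [ 15.44451836 -10.22243292   4.6039835 ]
tool x yaw 26.055523850865796
```

```bash
python3 -m crank '[{"translation":[0.5,-0.43,0],"spin":0,"fingers":0},{"translation":[0.9,-0.77,0],"spin":0,"fingers":0},{"translation":[0.9,-0.77,0],"spin":0,"fingers":0},{"translation":[0.9,-0.77,0],"spin":0,"fingers":0},{"translation":[0.9,-0.77,0],"spin":0,"fingers":0},{"translation":[0.9,-0.77,0],"spin":0,"fingers":0},{"translation":[0.9,-0.77,0],"spin":0,"fingers":0},{"translation":[0.9,-0.77,0],"spin":0,"fingers":0},{"translation":[0.9,-0.77,0],"spin":0,"fingers":0},{"translation":[0.9,-0.77,0],"spin":0,"fingers":0},{"translation":[0.9,-0.77,0],"spin":0,"fingers":0},{"translation":[0.9,-0.77,0],"spin":0,"fingers":0}]' 30
python3 -m crank '[{"translation":[0.9,-0.77,0],"spin":0,"fingers":0},{"translation":[0.9,-0.77,0],"spin":0,"fingers":0},{"translation":[0.9,-0.77,0],"spin":0,"fingers":0},{"translation":[0.9,-0.77,0],"spin":0,"fingers":0},{"translation":[0.9,-0.77,0],"spin":0,"fingers":0},{"translation":[0.9,-0.77,0],"spin":0,"fingers":0},{"translation":[0.9,-0.77,0],"spin":0,"fingers":0},{"translation":[0.7,-0.6,0],"spin":0,"fingers":0},{"translation":[0,0,0],"spin":0,"fingers":0},{"translation":[0,0,0],"spin":0,"fingers":0}]'
cat >>h.py <<'E'
def left(x,y,z):
    from bench import env
    s=env.state();Rt=np.array(s["orientation"]);p=np.array(s["tcp_pos"])
    print(s["t"],p.round(4),np.round(s["ft_force"],2),s["gripper_width"],"units",(Rt.T@(np.array([x,y,z])-p)/.03).round(3))
E
python3 -c "from h import *;left(.5246,.1185,.094)"
```

```text
t: 1.3
tcp_pos: [0.4151, -0.1369, 0.2422]
orientation: [[0.898, 0.44, -0.0], [0.44, -0.898, 0.001], [0.0, -0.001, -1.0]]
ft_force: [0.3, 0.1, -0.4]
gripper_width: 0.0
finger_force: 0.0
t: 2.3
tcp_pos: [0.5241, 0.1149, 0.2418]
orientation: [[0.897, 0.441, -0.002], [0.441, -0.897, -0.0], [-0.002, -0.0, -1.0]]
ft_force: [-0.6, -0.3, -0.5]
gripper_width: 0.0
finger_force: 0.0
2.3 [0.5241 0.1149 0.2418] [-0.61 -0.34 -0.54] 4.7319712725711225e-05 units [ 0.079 -0.099  4.928]
```

```bash
python3 -m crank '[{"translation":[0.08,-0.1,0.5],"spin":0,"fingers":0},{"translation":[0,0,0.9],"spin":0,"fingers":0},{"translation":[0,0,0.9],"spin":0,"fingers":0},{"translation":[0,0,0.9],"spin":0,"fingers":0},{"translation":[0,0,0.9],"spin":0,"fingers":0},{"translation":[0,0,0.5],"spin":0,"fingers":0},{"translation":[0,0,0.3],"spin":0,"fingers":0},{"translation":[0,0,0],"spin":0,"fingers":0},{"translation":[0,0,0],"spin":0,"fingers":0}]'
python3 - <<'E'
from h import *
from bench import eyes
left(.5246,.1185,.064)
o=[]
for n,y,x in(("top",210,220),("side",215,240)):
    o.append(cv2.resize(eyes.get_image(n)["img"][y:y+75,x:x+100,::-1],None,fx=4,fy=4,interpolation=2))
cv2.imwrite("pics/c.png",np.hstack(o))
E
```

```text
t: 3.2
tcp_pos: [0.5264, 0.1174, 0.096]
orientation: [[0.899, 0.439, 0.001], [0.439, -0.899, -0.0], [0.001, 0.001, -1.0]]
ft_force: [0.6, -0.1, 0.1]
gripper_width: 0.0001
finger_force: 0.0
3.2 [0.5264 0.1174 0.096 ] [ 0.59 -0.06  0.11] 0.00011431036446670804 units [-0.039 -0.06   1.067]
```

View pics/c.png

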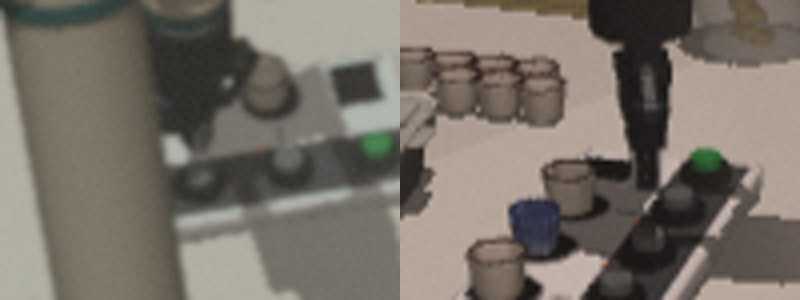

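The crops show the shut fingertips, at (648,185) in the side half, straight above the middle key at (648,235). The green cap is now unobstructed at (376,143) in the top half. I'll lower gently.

```bash
python3 -m crank '[{"translation":[-0.02,-0.03,0.3],"spin":0,"fingers":0},{"translation":[0,0,0.3],"spin":0,"fingers":0},{"translation":[0,0,0.2],"spin":0,"fingers":0},{"translation":[0,0,0.1],"spin":0,"fingers":0},{"translation":[0,0,0.05],"spin":0,"fingers":0},{"translation":[0,0,0.05],"spin":0,"fingers":0},{"translation":[0,0,0],"spin":0,"fingers":0},{"translation":[0,0,0],"spin":0,"fingers":0}]'
python3 -c "
from h import *
left(.5246,.1185,.059)
g=np.array([(376.5/4-.5+220,143.5/4-.5+210)]);print(plane('top',g,.053))"
```

```text
t: 4.1
tcp_pos: [0.5254, 0.1183, 0.0654]
orientation: [[0.898, 0.439, 0.0], [0.439, -0.898, -0.0], [0.0, 0.0, -1.0]]
ft_force: [-0.2, -0.5, -0.6]
gripper_width: 0.0001
finger_force: 0.0
4.1 [0.5254 0.1183 0.0654] [-0.24 -0.49 -0.55] 0.00012012825178028126 units [-0.021 -0.017  0.214]
[[ 0.53352535 -0.03831898  0.053     ]]
```

```bash
python3 -m crank '[{"translation":[0,0,0.05],"spin":0,"fingers":0},{"translation":[0,0,0.05],"spin":0,"fingers":0},{"translation":[0,0,0.05],"spin":0,"fingers":0},{"translation":[0,0,0],"spin":0,"fingers":0},{"translation":[0,0,0],"spin":0,"fingers":0}]'
```

```text
t: 4.6
tcp_pos: [0.5256, 0.1183, 0.061]
orientation: [[0.898, 0.439, 0.001], [0.439, -0.898, -0.0], [0.001, 0.0, -1.0]]
ft_force: [0.9, -0.4, 2.5]
gripper_width: 0.0001
finger_force: 1.4
```

```bash
python3 -m crank '[{"translation":[0,0,0.05],"spin":0,"fingers":0},{"translation":[0,0,0.04],"spin":0,"fingers":0},{"translation":[0,0,0],"spin":0,"fingers":0},{"translation":[0,0,0],"spin":0,"fingers":0},{"translation":[0,0,0],"spin":0,"fingers":0}]'
```

```text
t: 5.1
tcp_pos: [0.5256, 0.1183, 0.0583]
orientation: [[0.898, 0.439, 0.001], [0.439, -0.898, -0.0], [0.001, 0.0, -1.0]]
ft_force: [1.0, -0.0, 4.5]
gripper_width: -0.0003
finger_force: 2.1
```

Force (4.5 N) and height (5.7 mm down) both say the key is pressed. Next I'll lift and move over the green key.

```bash
python3 -m crank '[{"translation":[0,0,-0.2],"spin":0,"fingers":0},{"translation":[0,0,-0.5],"spin":0,"fingers":0},{"translation":[0,0,-0.5],"spin":0,"fingers":0},{"translation":[-0.3,0.7,0],"spin":0,"fingers":0},{"translation":[-0.4,0.9,0],"spin":0,"fingers":0},{"translation":[-0.4,0.9,0],"spin":0,"fingers":0},{"translation":[-0.4,0.9,0],"spin":0,"fingers":0},{"translation":[-0.3,0.8,0],"spin":0,"fingers":0},{"translation":[-0.23,0.57,0],"spin":0,"fingers":0},{"translation":[0,0,0],"spin":0,"fingers":0},{"translation":[0,0,0],"spin":0,"fingers":0}]'
python3 - <<'E'
from h import *
from bench import eyes
left(.5337,-.037,.0655)
o=[]
for n,y,x in(("top",210,220),("side",215,240)):
    o.append(cv2.resize(eyes.get_image(n)["img"][y:y+75,x:x+100,::-1],None,fx=4,fy=4,interpolation=2))
cv2.imwrite("pics/d.png",np.hstack(o))
E
```

```text
t: 6.2
tcp_pos: [0.5325, -0.0368, 0.0937]
orientation: [[0.899, 0.438, -0.002], [0.438, -0.899, 0.001], [-0.001, -0.002, -1.0]]
ft_force: [-0.5, 0.6, -0.1]
gripper_width: -0.0004
finger_force: 0.0
6.2 [ 0.5325 -0.0368  0.0937] [-0.54  0.56 -0.07] -0.0003720424159780235 units [0.035 0.025 0.94 ]
```

View pics/d.png

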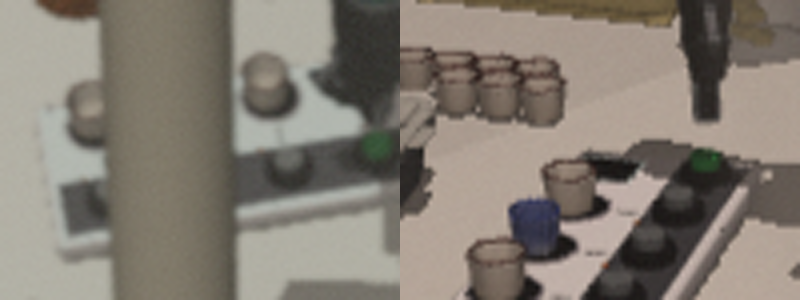

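The fingertips, at (706,118) in the side half, are directly above the green key at (706,157), and the cups are unmoved.

```bash
python3 -m crank '[{"translation":[0.02,0.02,0.3],"spin":0,"fingers":0},{"translation":[0,0,0.3],"spin":0,"fingers":0},{"translation":[0,0,0.2],"spin":0,"fingers":0},{"translation":[0,0,0.1],"spin":0,"fingers":0},{"translation":[0,0,0.05],"spin":0,"fingers":0},{"translation":[0,0,0.05],"spin":0,"fingers":0},{"translation":[0,0,0.05],"spin":0,"fingers":0},{"translation":[0,0,0],"spin":0,"fingers":0},{"translation":[0,0,0],"spin":0,"fingers":0}]'
```

```text
t: 7.2
tcp_pos: [0.5342, -0.0373, 0.0629]
orientation: [[0.898, 0.439, 0.0], [0.439, -0.898, 0.0], [0.0, 0.0, -1.0]]
ft_force: [-0.4, 1.1, 1.8]
gripper_width: -0.0001
finger_force: 0.9
```

```bash
python3 -m crank '[{"translation":[0,0,0.05],"spin":0,"fingers":0},{"translation":[0,0,0.05],"spin":0,"fingers":0},{"translation":[0,0,0.05],"spin":0,"fingers":0},{"translation":[0,0,0.02],"spin":0,"fingers":0},{"translation":[0,0,0],"spin":0,"fingers":0},{"translation":[0,0,0],"spin":0,"fingers":0},{"translation":[0,0,0],"spin":0,"fingers":0}]'
```

```text
t: 7.9
tcp_pos: [0.5343, -0.0373, 0.0576]
orientation: [[0.898, 0.439, 0.0], [0.439, -0.898, -0.0], [0.0, 0.0, -1.0]]
ft_force: [-0.3, 0.4, 4.5]
gripper_width: 0.0
finger_force: 2.3
```

The start key is pressed (4.5 N, about 6 mm down). Now I'll withdraw.

```bash
python3 -m crank '[{"translation":[0,0,-0.2],"spin":0,"fingers":0},{"translation":[0,0,-0.5],"spin":0,"fingers":0},{"translation":[0,0,-0.8],"spin":0,"fingers":0},{"translation":[0,0,-0.8],"spin":0,"fingers":0},{"translation":[0,0,-0.8],"spin":0,"fingers":0},{"translation":[0,0,-0.8],"spin":0,"fingers":0},{"translation":[0,0,-0.5],"spin":0,"fingers":0},{"translation":[0,0,0],"spin":0,"fingers":0},{"translation":[0,0,0],"spin":0,"fingers":0},{"translation":[0,0,0],"spin":0,"fingers":0}]'
python3 -c "
from bench import order
print(order.close_job())"
```

```text
t: 8.9
tcp_pos: [0.5333, -0.0372, 0.1881]
orientation: [[0.898, 0.439, -0.003], [0.439, -0.898, 0.0], [-0.002, -0.001, -1.0]]
ft_force: [0.2, -0.2, 0.2]
gripper_width: 0.0003
finger_force: 0.0
the job is handed in; nothing more can be done
None
```

I pressed the middle grey key (in front of the blue cup) and then the green start key, each about 6 mm down at about 4.5 N, withdrew clear and handed the job in at about 9 s; no verdict was returned.

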